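Draw the transit bar out of an instrument and stow it

ROBOT

A 6-joint arm with a two-finger parallel gripper is mounted at the origin on the work surface. World frame = base frame: x ahead of the robot, y to its left, z up, the work surface at z = 0. Lengths are in m, angles in rad, forces in N, time in s.
With the tool pointing down it reaches from about 0.325 to 0.875 m from the base axis. Payload 4.4 kg.
Tool frame: the origin (TCP) lies midway between the tips of the shut fingers; the grasp point (between the pads) lies 19 mm behind it (bot.grip_depth is the distance from the TCP to the grasp point, in m); z points along the fingers, y is the line along which they close (so a half turn about z gives the same grasp; the last joint's range is limited). The gripper opens to 85 mm and grips with 20 to 120 N. Pads are 22 mm wide; open, the fingers measure 114 mm over their backs; the gripper's body (76 mm by 85 mm) begins 54 mm behind the grasp point. The pads swing forward as they close: fully open they stand 13 mm farther back than shut.
Start: joints at [-1.454, 0.207, 1.542, -0, 1.393, -0.15], TCP at [0.152, -0.555, 0.231] pointing down, gripper open.
Joint ranges: [-2.73, 2.73], [-0.86, 2.22], [0.23, 2.46], [-1.11, 4.25], [0.08, 2.63], [-2.82, 2.82]. Speed limits (rad/s): [2.79, 2.79, 3.14, 3.14, 3.14, 3.14].

INTERFACE

Orientations are given as a unit quaternion [w, x, y, z].
In Python, from workcell import telemetry, optics, job, models, bot gives the robot as it stands. The module is installed in compiled form; this text tells all that it offers.
- The arm moves only by the tool apply_moves, never from a script. Its argument "commands" is a list of rows, each a list of 7 numbers: the shift along the tool's x, y, z scaled (see below), then the turn, a rotation vector about the tool's x, y, z scaled (see below), then the finger opening in mm, from 0 to 85.4. In form: [[x, y, z, rx, ry, rz, grip], ...]. A call has 1 to 10 rows; each row is the pose to reach, as a shift and turn from the pose commanded when the call began, along the tool's axes at that moment, turning the shorter way round; what a row does not reach only later rows make up. The controller multiplies each number of a shift by 0.2 m and each number of a turn by 360 degrees. A row lasts 1/8 s, in which the tool goes at most 62.5 mm and 10.7 degrees, less where a joint would pass 70% of its speed; a pose out of reach is approached as far as the arm can. A call with a number of a shift or a turn outside -1 to 1 is refused whole. A call with a gripper value outside its range is refused whole. The fingers move at their own pace and stop on an object; "newtons" is the grip in N (left out, the last holds). Time passes only in rows, so rows that repeat a pose let the fingers close. It gives the time, the measured TCP pose, the force, the opening and the grip force at its end, in the units of the state.
- telemetry.sense(): the state, without advancing time (a new reading comes with each control period).
- optics.read_camera(name): name is "scene" or "top" or "wrist"; returns (picture, depth): 384x512x3 uint8, blue, green, red; 384x512 float32, m along the optical axis (not along the pixel's ray), 0 where there is no reading.
- optics.camera_model(name): a dict with "vertical_fov" (degrees; the focal length in pixels is half the picture's height over the tangent of half this angle, whatever the lens; pixels are square), "cx", "cy" (the principal point, pixels), "D" ([k1, k2, p1, p2, k3] as OpenCV has them; the pictures are not rectified), "position" and "attitude" of the camera in the world; the wrist camera has in their place "hand_eye" (4x4, takes a point from camera to tool coordinates, whose origin is the TCP and whose axes are the flange's). Camera axes: x right, y up, looking along -z (the intrinsics and any distortion apply to the point x, -y, -z); pixel columns grow to the right and rows downward; lengths in m; the calibration is good to about 2 mm. A picture is of the moment at which its call begins: read the wrist's pose just before it. camera_model takes no time and is no camera call.
- job.job_done(): hands the job in; it is judged then, once.
Trained networks look in the newest picture that a camera, given by its name, has taken for a name from the list of things; names that differ only in an ending like _2 or _b are one class to them, and where a whole thing is asked for, a point or a joint stands for the part that bears it (a point fixed in the world has none). Each returns a list of dicts, best first, with "p" (0 to 1); they miss things now and then, are a little off and sometimes report something else, mostly with a low value. They report only what shows in the picture. A call takes as long as a camera call. They do not tell look-alikes from the thing itself.
- models.cut_out(camera, label): "region" (384x512 bool, what is visible of it) and "position" ([column, row] in pixels, amid what is visible of it).
The state is a dict: "time_s": time; "joint_pos": joint angles; "joint_vel": joint speeds; "tau": joint torques, N m; "eef_pos": TCP position; "orientation": TCP orientation; "contact_force": force on the tool from outside, world axes, zero at the start; "wrist_torque": the same for the moment, N m; "grip_width": finger opening in m; "gripper_force": force on a finger pad.
Only numpy, scipy, OpenCV 4.12 (cv2) and the standard library are available. Lean on these libraries where they do the work, as an engineer would, in place of code of your own. Each camera call takes 0.05 s, during which the arm holds its last target. There are 200 camera calls.

TASK

Take the transit bar out of the instrument: lift its red end over the yellow lip, without levering it against the housing, and draw it out endwise. Lay it down flat on the bench and let go, then take it again by its middle and lower it into the stowage cradle, fully home and let go, its red end at the cradle's red end. Do not drop it, and leave the other things on the bench where they are.

Things in the scene. Friction and masses are not known exactly. Their poses are not given: they have to be found in the camera images.
- bar_center (a point): Transit bar: rigid, 20 wide (x) x 220 long (y) x 26 high (z) mm, about 0.24 kg, dark grey, its last 55 mm at the +y end red. This point is its centre, 13 mm above its underside; y runs along it to the red end, z up. At first it lies in the instrument's guide, parallel to the instrument's y, its centre within 3 mm of that origin in x, y, its underside 30 mm above the bench.
- bar_red_end (a point): Middle of the lower edge of the bar's red end face: in the bar's axes, (0, 110, -13) mm from its centre.
- bar_tail (a point): Middle of the lower edge of the bar's plain end face: in the bar's axes, (0, -110, -13) mm from its centre.
- instrument: Fixed metal instrument base plate, x -80 to 80, y -140 to 130, 30 mm thick; origin at bench level. y: the way the bar is drawn out; z up. On it: guide walls beside the bar at x +-16 to +-26 mm, 6 mm play each side, y -130 to 15, under the roof; a rear stop with its face at y -115. From y 15 to the yellow lip at y 115 the bar is open above and on both sides.
- lip_top (a point): Middle of the top of the yellow lip across the front of the instrument: 70 mm wide (instrument x), 12 mm thick (y 115 to 127), 15 mm above the plate, 45 mm above the bench. Axes as the instrument's.
- housing: Fixed metal housing on the instrument, same origin and axes. Flat roof, 130 wide, y -130 to 15, 68 to 78 mm above the bench, over the bar's rear 125 mm. It leaves 13 mm free above the lying bar, less than the lip's height: the bar must be tilted up about its tail, by 0.07 to 0.10 rad. On the roof a 100 mm wide cylinder with flat end plate, front face y -15, up to 178 mm.
- cradle: Fixed stowage cradle; origin at bench level under its middle, long axis x, z up. Grey base 256 (x) by 70 (y) by 12 mm high. The stowed bar lies along x, centred, on top of the base (its underside 12 mm above the bench), red end to +x. Between x -36 and 36 mm it is open on both sides: only there can fingers set the bar down. For its end slots see the next entry.
- cradle_red_slot (a point): Middle of the floor of the cradle's red slot at cradle x 76, 12 mm up; axes as the cradle's. Slot 27 mm wide, 80 long (cradle x 36 to 116), side walls 46 mm high above the bench, with flared lips above them to 56 mm (27 mm out from the axis), closed at x 116 by a 46 mm high end wall. A like slot, blue, lies at x -36 to -116.
- mouse: Bystander: black computer mouse, 58 (x) by 100 (y) by 32 mm high, loose; origin under its centre.
- tape: Bystander: roll of amber tape lying flat, 78 mm diameter, 24 mm high, loose; origin under its centre.
- adapter: Bystander: brass and grey connector adapter, 55 (x) by 32 (y) by 30 mm high, loose; origin under its centre.
- eyebolt: Bystander: steel eye bolt lying flat beside the cradle, 140 mm long along its x (from -58 to 82), eye 40 mm across at +x, 10 mm high, loose; origin under its shank.
Mind the look-alikes: they are no part of the job. Of the things like the part that bears bar_center, leave any that is blue; of the rest the larger one is meant.

How it is judged:
On the way, in this order (a step that is already met when the one before it is completed fails the run):
1. the bar's red end is raised above the lip while its tail is still back in the guide (z of bar_red_end in the frame of instrument above 0.0455 m and z of bar_tail in the frame of instrument below 0.042 m and y of bar_tail in the frame of instrument below -0.085 m).
2. the bar has been drawn out endwise: its tail has come out from under the roof, still low and in line with the guide (y of bar_tail in the frame of instrument above 0.02 m and z of bar_tail in the frame of instrument below 0.09 m and x of bar_tail in the frame of instrument between -0.03 and 0.03 m and angle between the y axis of bar_center and the y axis of instrument, either way round below 0.35 rad).
3. the bar lies flat on the bench, at rest and let go (height (world z) of bar_center below 0.018 m and angle between bar_center's own z axis and vertical below 0.05 rad and contact force between the fingers and bar below 0.05 N and linear speed of bar below 0.02 m/s), for 0.15 s.
At the end, for the whole second after the job is handed in: The bar lies in the cradle at its seated height (3 mm), within 8 mm along and 6 mm across of the middle, straight (0.06 rad) and upright (0.05 rad), red end at the red end, still and let go; the mouse, tape roll, adapter and eye bolt are within 20 mm of where they began (z of bar_center in the frame of cradle between 0.022 and 0.028 m and x of bar_center in the frame of cradle between -0.008 and 0.008 m and y of bar_center in the frame of cradle between -0.006 and 0.006 m and x of bar_red_end in the frame of cradle above 0.09 m and angle between bar_center's own z axis and vertical below 0.05 rad and angle between the y axis of bar_center and the x axis of cradle, either way round below 0.06 rad and linear speed of bar below 0.01 m/s and contact force between the fingers and bar below 0.05 N and distance of each of mouse, tape, adapter, eyebolt from where it was at the start of the episode below 0.02 m); the robot touches nothing.
It fails at once if the housing is struck or levered against with more than 20 N (contact force between housing and anything else above 20 N).
It fails at once if the bar is dropped: it moves faster than 0.35 m/s with the fingers off it (contact force between the fingers and bar below 0.05 N and linear speed of bar above 0.35 m/s).
It fails at once if the mouse, tape roll, adapter or eye bolt is moved by more than 20 mm (distance of any of mouse, tape, adapter, eyebolt from where it was at the start of the episode above 0.02 m).
It also fails if it takes over 58 s, if anything falls off the work surface, if the arm or the gripper's body presses on something with over 40 N, if the wrist force passes 120 N, or if a joint passes its speed limit or range.

## Working session

There is one attempt and no reset: what is moved stays moved. The work goes in short steps, Python scripts to look and compute and a tool call to move; the robot and the scene stay as the last step left them, time stands still between calls to the robot, and variables do not carry over. Pictures are saved under pics/ and viewed, at most 10 in all, crops included, and the job is handed in when it is done.

Besides the shell and the picture viewer there is one more tool, called after ">>>" as name([rows], argument=value, ...), one row to a line, values as JSON. apply_moves: Moves the arm, as the interface text tells. Its arguments: {"type":"object","properties":{"commands":{"type":"array","items":{"type":"array","items":{"type":"number"}}},"newtons":{"type":"number"}},"required":["commands"]}

```bash
mkdir -p pics
cat > h.py <<'E'
import numpy as np, cv2
from scipy.spatial.transform import Rotation as R
from workcell import telemetry, optics, job, models, bot
def Rq(q): return R.from_quat([q[1],q[2],q[3],q[0]])
def cam(name):
    m=optics.camera_model(name); f=192/np.tan(np.radians(m["vertical_fov"])/2)
    K=np.array([[f,0,m["cx"]],[0,f,m["cy"]],[0,0,1]])
    if "hand_eye" in m:
        s=telemetry.sense(); T=np.eye(4); T[:3,:3]=Rq(s["orientation"]).as_matrix(); T[:3,3]=s["eef_pos"]
        T=T@np.array(m["hand_eye"])
    else:
        T=np.eye(4); a=np.array(m["attitude"]); T[:3,:3]=a if a.shape==(3,3) else Rq(a).as_matrix(); T[:3,3]=m["position"]
    return K,np.array(m["D"],float),T
def pts(c,uv,d):
    K,D,T=c; uv=np.asarray(uv,float).reshape(-1,1,2); n=cv2.undistortPoints(uv,K,D)[:,0]
    d=np.asarray(d).ravel(); P=np.c_[n[:,0]*d,-n[:,1]*d,-d]
    return P@T[:3,:3].T+T[:3,3]
def cloud(c,dep):
    v,u=np.mgrid[:384,:512]; P=pts(c,np.c_[u.ravel(),v.ravel()],dep.ravel()).reshape(384,512,3); P[dep<=0]=np.nan
    return P
def px(c,P):
    K,D,T=c; Q=(np.atleast_2d(P)-T[:3,3])@T[:3,:3]; Q=Q*[1,-1,-1]
    return cv2.projectPoints(Q,np.zeros(3),np.zeros(3),K,D)[0][:,0]
E
python3 - <<'E'
from h import *
print(telemetry.sense())
for n in ["scene","top","wrist"]:
    m=optics.camera_model(n); print(n,m)
    c=cam(n); im,d=optics.read_camera(n); np.savez(f"{n}0.npz",im=im,d=d,K=c[0],D=c[1],T=c[2])
    P=cloud(c,d)
    if n!="wrist": cv2.imwrite(f"pics/{n}0.png",cv2.resize(im,(800,600)))
    if n=="wrist": continue
    for l in ["bar_center","instrument","housing","cradle","mouse","tape","adapter","eyebolt","lip_top"]:
        for r in models.cut_out(n,l)[:3]:
            q=P[r["region"]]; print(n,l,round(r["p"],2),np.round(r["position"]),r["region"].sum(),np.round(np.nanmedian(q,0),3))
E
```

```text
{'time_s': 0.0, 'joint_pos': array([-1.45347878e+00,  2.07462292e-01,  1.54299707e+00,  2.40409127e-05,
        1.39346652e+00, -1.50513385e-01]), 'joint_vel': array([ 0.00014144,  0.00060085,  0.00081983, -0.00019602,  0.00053999,
        0.0003056 ]), 'tau': array([-3.08121271e-03, -3.83040011e+01, -2.91598088e+01, -4.20163769e-04,
        1.05500780e-02, -6.28000009e-06]), 'eef_pos': array([ 0.15206637, -0.55373239,  0.23008129]), 'orientation': array([-1.16625437e-03,  9.91046326e-01,  1.33513362e-01,  3.11902735e-05]), 'contact_force': array([-0.14582701,  0.12037727,  0.51426387]), 'wrist_torque': array([-0.05863921,  0.00645562,  0.05903624]), 'gripper_force': 0.0, 'grip_width': 0.08527998172921683}
scene {'vertical_fov': 53.975509875606775, 'cx': 258.17736979737833, 'cy': 194.50094669252155, 'D': array([0.0001956, 0.       , 0.       , 0.       , 0.       ]), 'position': array([1.22298066, 0.44137292, 0.90400908]), 'attitude': array([0.41454814, 0.17431399, 0.34347897, 0.82449176])}
scene bar_center 0.95 [139. 160.] 388 [ 0.613 -0.545  0.021]
scene bar_center 0.67 [198. 189.]
[... 1608 characters left out ...]
  0.054]
top eyebolt 0.72 [283. 172.] 236 [ 0.59  -0.178  0.055]
top eyebolt 0.49 [101. 219.] 134 [0.458 0.411 0.009]
top lip_top 0.55 [306. 168.] 3973 [ 0.593 -0.248  0.073]
wrist {'vertical_fov': 62.79364806205407, 'cx': 254.3371121483118, 'cy': 191.77749833082612, 'D': array([-0.03151596,  0.        ,  0.        ,  0.        ,  0.        ]), 'hand_eye': array([[ 1.14691969e-03,  9.65327673e-01,  2.61038634e-01,
         6.53875569e-02],
       [ 9.99997660e-01, -6.28374734e-04, -2.06992153e-03,
        -5.81825771e-05],
       [-1.83412246e-03,  2.61040397e-01, -9.65326135e-01,
        -1.43631055e-01],
       [ 0.00000000e+00,  0.00000000e+00,  0.00000000e+00,
         1.00000000e+00]])}
```

View images.

View pics/top0.png

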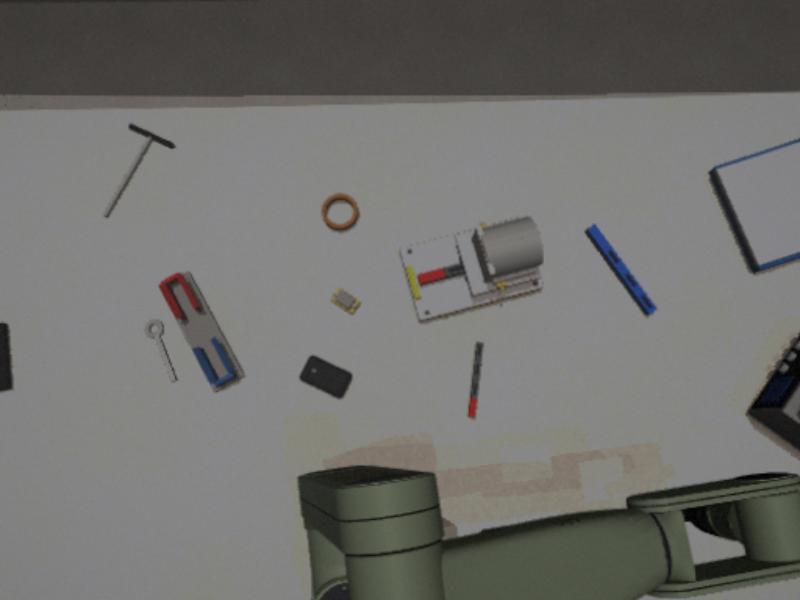

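View pics/scene0.png

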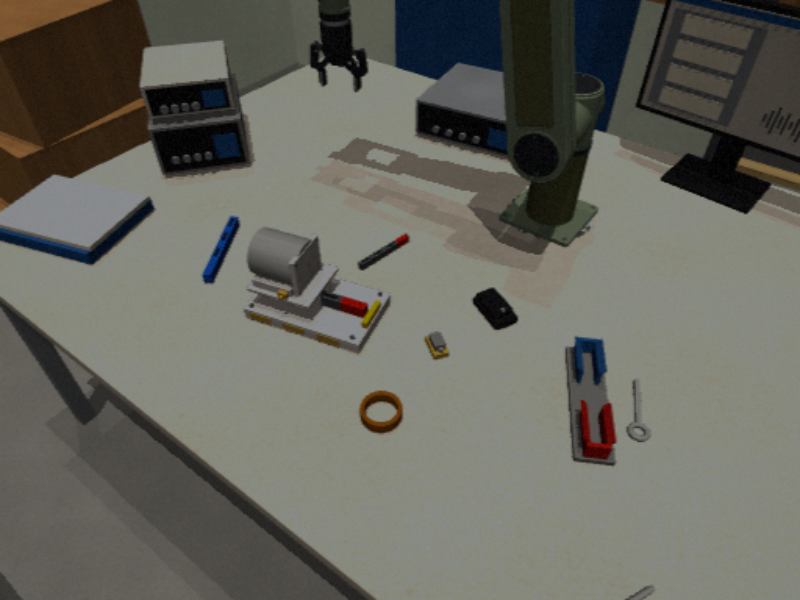

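The candidates in the top view (800x600 pixels) are:
- (440,273): dark grey and red bar in the instrument.
- (475,380): smaller grey and red bar on the bench.
- (620,270): blue bar.

The instrument bar is the one meant: it is not blue, and it is larger than the bench bar. I'll confirm this in a close crop from the wrist camera.

Run:
```python
from h import *
def rect(p):
    (c,s,a)=cv2.minAreaRect(p.astype(np.float32)); return np.round(c,4),np.round(s,4),round(a,2)
for n in ["top","scene"]:
    z=np.load(n+"0.npz"); P=cloud((z["K"],z["D"],z["T"]),z["d"]); im=z["im"]
    hsv=cv2.cvtColor(im,cv2.COLOR_BGR2HSV); H,S=hsv[...,0],hsv[...,1]
    X,Y,Z=P[...,0],P[...,1],P[...,2]
    ins=(abs(X-.6)<.2)&(abs(Y+.25)<.2)
    print(n,"bench",np.nanmedian(Z[(abs(X-.5)<.05)&(abs(Y-.2)<.05)]))
    lo=ins&(Z>.022)&(Z<.04)&(S<60); print("plate",rect(P[lo][:,:2]),np.nanmedian(Z[lo]))
    lip=ins&(H>22)&(H<35)&(S>120)&(Z>.038)&(Y>-.2); q=P[lip]; print("lip",lip.sum(),rect(q[:,:2]),np.nanmedian(q,0))
    roof=ins&(Z>.07)&(Z<.084); print("roof",rect(P[roof][:,:2]))
    red=ins&((H<8)|(H>172))&(S>120)&(Z>.045)&(X>.55); print("red",rect(P[red][:,:2]),np.nanmedian(P[red],0))
    cr=(abs(X-.5)<.2)&(abs(Y-.33)<.18)
    base=cr&(Z>.008)&(Z<.07); m=base.astype(np.uint8); k,lab,st,ce=cv2.connectedComponentsWithStats(m); i=1+st[1:,4].argmax()
    print("cradle",rect(P[lab==i][:,:2]))
    for nm,mm in [("r",((H<8)|(H>172))&(S>120)),("b",(H>100)&(H<125)&(S>100))]:
        q=P[cr&mm&(Z>.04)]; print(nm,rect(q[:,:2]),np.nanmedian(q,0))
```

```text
top bench -0.0003984208845517756
plate (array([ 0.5506, -0.2553]), array([0.2849, 0.2698]), 14.39) 0.029309630060809555
lip 63 (array([ 0.5765, -0.1181]), array([0.0675, 0.01  ]), 14.28) [ 0.57744204 -0.11743582  0.04505886]
roof (array([ 0.6255, -0.2904]), array([0.1421, 0.1454]), 13.91)
red (array([ 0.5872, -0.1556]), array([0.0208, 0.0534]), 14.63) [ 0.58724935 -0.15588621  0.05558066]
cradle (array([0.4915, 0.3273]), array([0.2576, 0.0722]), 27.22)
r (array([0.5613, 0.3657]), array([0.0901, 0.0516]), 28.8) [0.56220767 0.37153146 0.05044608]
b (array([0.4194, 0.2891]), array([0.0864, 0.05  ]), 28.65) [0.41440846 0.28924093 0.04980105]
scene bench -0.0008838525168730627
plate (array([ 0.6116, -0.2366]), array([0.1648, 0.2699]), 13.94) 0.02853631340895102
lip 66 (array([ 0.5787, -0.1179]), array([0.072 , 0.0169]), 15.43) [ 0.58214876 -0.11454203  0.04384445]
roof (array([ 0.624 , -0.2867]), array([0.1367, 0.145 ]), 12.34)
red (array([ 0.598 , -0.1851]), array([0.0236, 0.1239]), 12.78) [ 0.59352473 -0.15233178  0.05387268]
cradle (array([0.4938, 0.3308]), array([0.2558, 0.0705]), 28.58)
r (array([0.5627, 0.3671]), array([0.0908, 0.0513]), 28.04) [0.56859691 0.37556686 0.04913297]
b (array([0.4231, 0.2914]), array([0.0907, 0.0506]), 28.67) [0.42172981 0.29367695 0.04938975]
```

```bash
cat >> h.py <<'E'
import json,sys
def down(ang,tilt=0.,Ax=None):
    """tool z down, tool x at heading ang (rad); tilt>0 raises tool x end"""
    x=np.array([np.cos(ang),np.sin(ang),0]); z=np.array([0,0,-1.]); y=np.cross(z,x)
    M=R.from_matrix(np.c_[x,y,z])
    return M*R.from_rotvec([0,tilt,0])
def load():
    try: j=json.load(open("cmd.json")); return np.array(j["p"]),R.from_quat(j["q"])
    except FileNotFoundError: return np.array([.152,-.555,.231]),down(-1.454+.15+np.pi/2)
def plan(targets,save=True):
    """targets: list of (p,Rot) all relative to commanded pose now; prints rows, stores last"""
    p0,R0=load()
    for p,Rt in targets:
        s=np.round(R0.inv().apply(np.asarray(p)-p0)/.2,4); t=np.round((R0.inv()*Rt).as_rotvec()/(2*np.pi),4)
        ok="" if abs(s).max()<=1 else " TOO FAR"
        print(list(map(float,s))+list(map(float,t)),ok, "mm %.0f deg %.0f"%(1000*np.linalg.norm(np.asarray(p)-p0),360*np.linalg.norm(t)))
    p1=p0+R0.apply(s*.2); R1=R0*R.from_rotvec(t*2*np.pi)
    if save: json.dump({"p":p1.tolist(),"q":R1.as_quat().tolist()},open("cmd.json","w"))
def err():
    s=telemetry.sense(); p,q=load(); print("t",s["time_s"],"dp mm",np.round((s["eef_pos"]-p)*1000,1),"drot",np.round((q.inv()*Rq(s["orientation"])).as_rotvec(),4),"F",np.round(s["contact_force"],1),"w",round(s["grip_width"],4))
E
python3 - <<'E'
from h import *
p0=np.array([.152,-.555,.231]);p1=np.array([.588,-.165,.2]); a0=-1.454+.15+np.pi/2;a1=np.radians(104.3)
for i in (1,2,3):
    f=i/3; plan([(p0+f*(p1-p0)+[0,0,.03*(i<3)],down(a0+f*(a1-a0)))])
E
```

```text
[0.8723, -0.4354, -0.0983, 0.0, 0.0, -0.0824]  mm 196 deg 30
[0.9735, 0.0534, 0.0516, 0.0, 0.0, -0.0824]  mm 195 deg 30
[0.8195, 0.5281, 0.2017, 0.0, 0.0, -0.0825]  mm 199 deg 30
```

>>> apply_moves([
  [0.8723,-0.4354,-0.0983,0,0,-0.0824,85],
  [0.8723,-0.4354,-0.0983,0,0,-0.0824,85],
  [0.8723,-0.4354,-0.0983,0,0,-0.0824,85],
  [0.8723,-0.4354,-0.0983,0,0,-0.0824,85],
  [0.8723,-0.4354,-0.0983,0,0,-0.0824,85],
])

```text
time_s: 1.68
eef_pos: [0.2976, -0.4243, 0.2512]
orientation: [0.0, 0.924, 0.383, -0.0]
contact_force: [0.4, 0.5, 0.5]
grip_width: 0.0847
gripper_force: 0.0
```

>>> apply_moves([
  [0.9735,0.0534,0.0516,0,0,-0.0824,85],
  [0.9735,0.0534,0.0516,0,0,-0.0824,85],
  [0.9735,0.0534,0.0516,0,0,-0.0824,85],
  [0.9735,0.0534,0.0516,0,0,-0.0824,85],
  [0.9735,0.0534,0.0516,0,0,-0.0824,85],
])

```text
time_s: 2.3
eef_pos: [0.442, -0.2953, 0.2402]
orientation: [-0.0, 0.796, 0.606, -0.001]
contact_force: [-0.1, -0.4, -0.5]
grip_width: 0.0851
gripper_force: 0.0
```

>>> apply_moves([
  [0.8195,0.5281,0.2017,0,0,-0.0825,50],
  [0.8195,0.5281,0.2017,0,0,-0.0825,50],
  [0.8195,0.5281,0.2017,0,0,-0.0825,50],
  [0.8195,0.5281,0.2017,0,0,-0.0825,50],
  [0.8195,0.5281,0.2017,0,0,-0.0825,50],
  [0.8195,0.5281,0.2017,0,0,-0.0825,50],
  [0.8195,0.5281,0.2017,0,0,-0.0825,50],
])

```text
time_s: 3.18
eef_pos: [0.587, -0.1659, 0.201]
orientation: [0.001, 0.614, 0.789, -0.0]
contact_force: [-0.1, 0.6, 0.3]
grip_width: 0.0499
gripper_force: 0.0
```

```bash
cat > look.py <<'E'
from h import *
err(); c=cam("wrist"); im,d=optics.read_camera("wrist"); P=cloud(c,d)
n=sys.argv[1]; np.savez(n+".npz",im=im,P=P); cv2.imwrite(f"pics/{n}.png",cv2.resize(im,(800,600)))
E
python3 look.py w1
python3 - <<'E'
from h import *
z=np.load("w1.npz");im=z["im"];P=z["P"];hsv=cv2.cvtColor(im,cv2.COLOR_BGR2HSV);H,S,V=cv2.split(hsv)
Z=P[...,2]
def rect(m,n):
    m=cv2.morphologyEx(m.astype(np.uint8),cv2.MORPH_OPEN,np.ones((3,3))); k,lab,st,_=cv2.connectedComponentsWithStats(m); i=1+st[1:,4].argmax()
    q=P[lab==i]; c,s,a=cv2.minAreaRect(q[:,:2].astype(np.float32)); print(n,st[i],np.round(c,4),np.round(s,4),round(a,2),"z",np.round(np.nanmedian(q[:,2]),4))
rect((H>20)&(H<36)&(S>110)&(Z>.04)&(Z<.05),"lip")
rect(((H<8)|(H>172))&(S>110)&(Z>.05)&(Z<.062),"redtop")
rect((Z>.072)&(Z<.083),"roof")
rect((Z>.024)&(Z<.035),"plate")
dark=(V<80)&(S<80)&(Z>.05)&(Z<.062); rect(dark,"greytop")
E
```

```text
t 3.175 dp mm [-1.  -0.9  1. ] drot [-0.0005 -0.0009  0.002 ] F [-0.1  0.6  0.3] w 0.0499
lip [223 121  74  13 901] [ 0.5797 -0.1192] [0.0683 0.0112] 14.32 z 0.046
redtop [251 141  20  37 703] [ 0.5876 -0.1466] [0.0178 0.0337] 14.38 z 0.057
roof [ 196  243  112   54 3614] [ 0.6027 -0.2457] [0.1068 0.0506] 17.01 z 0.0792
plate [  179   116   163   127 15335] [ 0.5941 -0.1744] [0.1624 0.1331] 14.16 z 0.0311
greytop [257 210   7  28 176] [ 0.6029 -0.208 ] [0.0059 0.0286] 14.71 z 0.0576
```

View pics/w1.png

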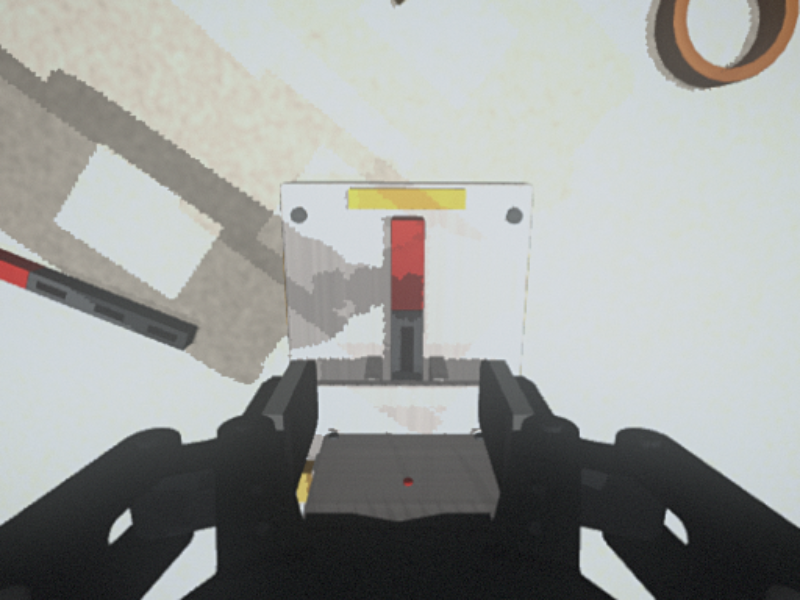

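The close view confirms it. The bar in the guide runs from about (407,217) to (407,380), with its red end just behind the yellow lip at (407,198). The other grey/red bar lies on the bench at lower left and is not the one meant.

Run:
```python
from h import *
a=np.radians(104.35); plan([([.5948,-.1694,.06],down(a)),([.5948,-.1694,.033],down(a))])
```

```text
[-0.0297, 0.0276, 0.7, 0.0, 0.0, -0.0001]  mm 140 deg 0
[-0.0297, 0.0276, 0.835, 0.0, 0.0, -0.0001]  mm 167 deg 0
```

>>> apply_moves([
  [-0.0297,0.0276,0.2,0,0,0,50],
  [-0.0297,0.0276,0.45,0,0,0,50],
  [-0.0297,0.0276,0.65,0,0,0,50],
  [-0.0297,0.0276,0.75,0,0,0,50],
  [-0.0297,0.0276,0.8,0,0,0,50],
  [-0.0297,0.0276,0.835,0,0,0,50],
  [-0.0297,0.0276,0.835,0,0,0,50],
])

```text
time_s: 4.1
eef_pos: [0.5953, -0.1688, 0.0342]
orientation: [0.001, 0.613, 0.79, 0.0]
contact_force: [0.3, -0.4, 0.1]
grip_width: 0.0498
gripper_force: 0.0
```

```bash
python3 look.py w2
python3 - <<'E'
from h import *
z=np.load("w2.npz");im=z["im"];P=z["P"];H,S,V=cv2.split(cv2.cvtColor(im,cv2.COLOR_BGR2HSV)); Z=P[...,2]
p,q=load(); y=np.array([-.2474,.9689]); x=np.array([.9689,.2474])
for n,m in [("lip",(H>20)&(H<36)&(S>110)&(Z>.04)&(Z<.05)),("red",((H<8)|(H>172))&(S>110)&(Z>.05)&(Z<.062))]:
    d=P[m][:,:2]-p[:2]; print(n,m.sum(),"across",np.percentile(d@x,[1,50,99]).round(4),"along",np.percentile(d@y,[1,50,99]).round(4),np.median(P[m][:,2]))
E
```

```text
t 4.1 dp mm [0.5 0.6 1.2] drot [-0.0012 -0.001  -0.0003] F [ 0.3 -0.4  0.1] w 0.0498
lip 4826 across [-0.0356 -0.0018  0.0323] along [0.0471 0.053  0.0589] 0.04600326667852038
red 5685 across [-0.0108 -0.0013  0.008 ] along [-0.0123  0.0168  0.0412] 0.05709222143721707
```

View pics/w2.png

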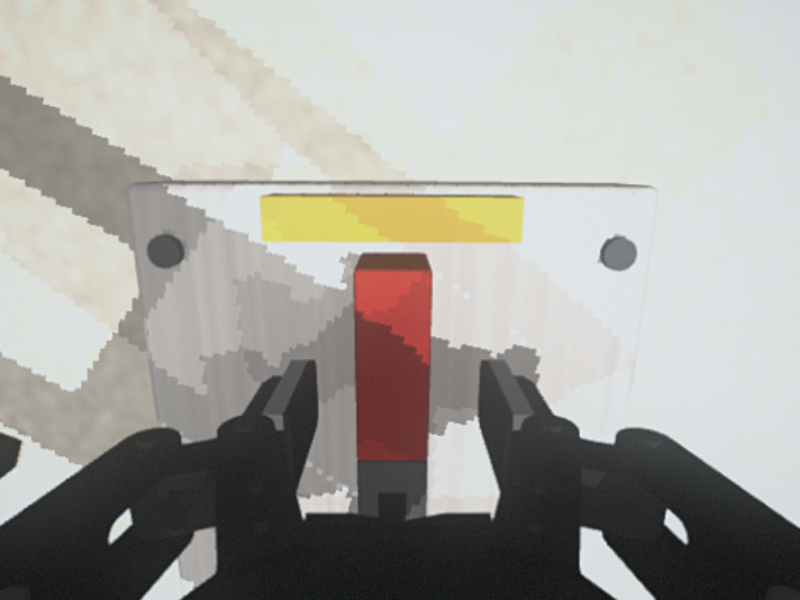

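The bar sits between the open fingers with its red top at (393,365). The finger midpoint is at (398,·), so the bar is about 1.5 mm to the left. I'll centre and then grip.

>>> apply_moves([
  [0,-0.008,0,0,0,0,45],
  [0,-0.008,0,0,0,0,0],
  [0,-0.008,0,0,0,0,0],
  [0,-0.008,0,0,0,0,0],
  [0,-0.008,0,0,0,0,0],
  [0,-0.008,0,0,0,0,0],
], newtons=70)

```text
time_s: 4.9
eef_pos: [0.5936, -0.1691, 0.0341]
orientation: [0.001, 0.613, 0.79, 0.0]
contact_force: [-2.1, 1.0, 5.4]
grip_width: 0.0183
gripper_force: 70.7
```

Run:
```python
from h import *
p,q=load(); p=p+q.apply([0,-.0016,0]); json.dump({"p":p.tolist(),"q":q.as_quat().tolist()},open("cmd.json","w")); err()
# tilt about tail: tail at tool x=-(68.5+110.8)=-.1793, z=+.003 (plate 30 vs tcp 33)
a=np.radians(104.35)
def tilt(th,x=0.,e=1e-4):
    o=p+q.apply([-.1793,0,.003]); Rt=q*R.from_rotvec([0,th,0])
    t=o+Rt.apply([.1793+x,0,-.003])
    return t,Rt
T=[tilt(t) for t in (.02,.04,.06,.08)]
print(T[-1][0]-p, T[-1][1].apply([1,0,0]))
plan(T)
```

```text
t 4.9 dp mm [0.3 0.7 1.1] drot [-0.001  -0.0008 -0.0004] F [-2.1  1.   5.4] w 0.0183
[ 0.00020155 -0.00078783  0.01431911] [-0.24705698  0.9657      0.07991469]
[-0.0005, 0.0, -0.0179, 0.0, 0.0032, 0.0]  mm 4 deg 1
[-0.0013, -0.0, -0.0358, 0.0, 0.0064, 0.0]  mm 7 deg 2
[-0.0025, 0.0, -0.0537, 0.0, 0.0095, 0.0]  mm 11 deg 3
[-0.0041, 0.0, -0.0716, 0.0, 0.0127, -0.0]  mm 14 deg 5
```

>>> apply_moves([
  [-0.0005,0,-0.009,0,0.0016,0,0],
  [-0.0005,0,-0.0179,0,0.0032,0,0],
  [-0.0009,0,-0.0268,0,0.0048,0,0],
  [-0.0013,0,-0.0358,0,0.0064,0,0],
  [-0.002,0,-0.0447,0,0.008,0,0],
  [-0.0025,0,-0.0537,0,0.0095,0,0],
  [-0.0033,0,-0.0627,0,0.0111,0,0],
  [-0.0041,0,-0.0716,0,0.0127,0,0],
  [-0.0041,0,-0.0716,0,0.0127,0,0],
])

```text
time_s: 6.02
eef_pos: [0.5932, -0.1698, 0.0477]
orientation: [-0.032, 0.613, 0.789, 0.025]
contact_force: [1.1, -0.4, 0.8]
grip_width: 0.0186
gripper_force: 70.1
```

```bash
python3 look.py w3
python3 - <<'E'
from h import *
z=np.load("w3.npz");im=z["im"];P=z["P"];H,S,V=cv2.split(cv2.cvtColor(im,cv2.COLOR_BGR2HSV)); Z=P[...,2]
p,q=load(); s=telemetry.sense(); y=np.array([-.2474,.9689]); x=np.array([.9689,.2474])
lip=(H>20)&(H<36)&(S>110)&(Z>.04)&(Z<.05); print("lip z",np.median(Z[lip]))
m=((H<8)|(H>172))&(S>110)&(Z>.03)&(Z<.09); d=P[m][:,:2]-s["eef_pos"][:2]; al=d@y
for a in np.arange(-.01,.045,.005):
    k=abs(al-a)<.0025; print(round(a,3),k.sum(),np.median(Z[m][k]).round(4) if k.any() else "", Z[m][k].min().round(4) if k.any() else "")
E
```

```text
t 6.025 dp mm [-0.2  0.8  0.4] drot [-0.0001  0.0002 -0.0001] F [ 1.1 -0.4  0.8] w 0.0186
lip z 0.046019362713700815
-0.01 445 0.0701 0.0685
-0.005 464 0.0704 0.0688
0.0 473 0.0708 0.0692
0.005 477 0.0711 0.0693
0.01 512 0.0715 0.0693
0.015 551 0.0719 0.0696
0.02 542 0.0722 0.0704
0.025 565 0.0726 0.0704
0.03 588 0.073 0.0708
0.035 590 0.0733 0.0715
0.04 192 0.0736 0.0717
```

View pics/w3.png

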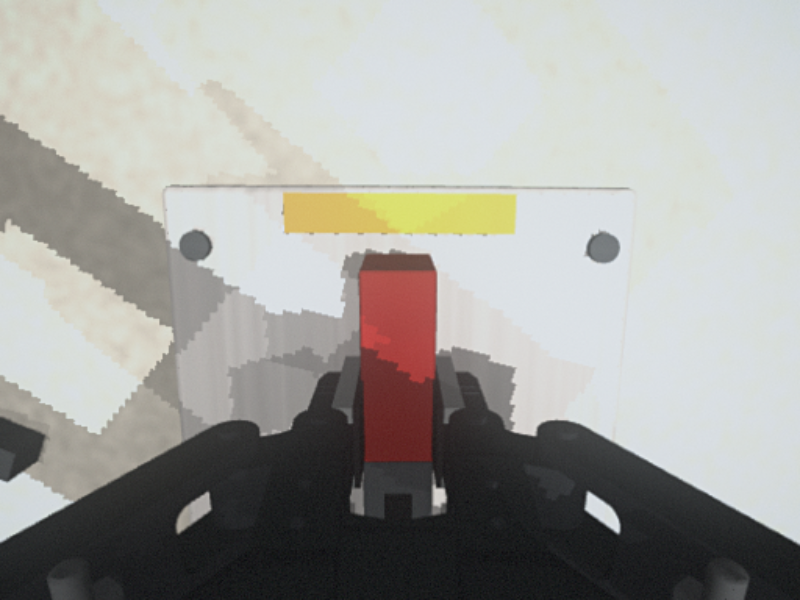

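The bar has tilted up between the pads: its red end edge is at (398,262), and the lip at (400,213) is clear in front. I measure only about 1.7 mm over the lip, so I'll tilt 0.008 rad more before drawing it out along its own axis.

Run:
```python
from h import *
p,q=load(); o=p+q.apply([-.1793,0,.003]); Rt=q*R.from_rotvec([0,.008,0]); t=o+Rt.apply([.1793,0,-.003])
d=np.array([-.2478*np.cos(.081),.9688*np.cos(.081),np.sin(.081)])
plan([(t,Rt)])
print("then"); plan([(t+d*x,Rt) for x in (.03,.06,.09,.12,.15)])
```

```text
[-0.0001, 0.0, -0.0072, 0.0, 0.0013, 0.0]  mm 1 deg 0
then
[0.1499, 0.0, 0.0011, -0.0, -0.0, 0.0]  mm 30 deg 0
[0.2999, 0.0, 0.0021, -0.0, -0.0, 0.0]  mm 60 deg 0
[0.4499, 0.0, 0.0032, -0.0, -0.0, 0.0]  mm 90 deg 0
[0.5999, 0.0, 0.0042, -0.0, -0.0, 0.0]  mm 120 deg 0
[0.7499, 0.0, 0.0053, -0.0, -0.0, 0.0]  mm 150 deg 0
```

>>> apply_moves([
  [0,0,-0.0072,0,0.0013,0,0],
  [0,0,-0.0072,0,0.0013,0,0],
  [0,0,-0.0072,0,0.0013,0,0],
])

```text
time_s: 6.45
eef_pos: [0.5932, -0.1698, 0.049]
orientation: [-0.035, 0.613, 0.789, 0.027]
contact_force: [0.2, 0.1, 0.6]
grip_width: 0.0185
gripper_force: 70.1
```

>>> apply_moves([
  [0.05,0,0.0004,0,0,0,0],
  [0.12,0,0.0008,0,0,0,0],
  [0.2,0,0.0014,0,0,0,0],
  [0.28,0,0.002,0,0,0,0],
  [0.36,0,0.0026,0,0,0,0],
  [0.45,0,0.0032,0,0,0,0],
  [0.54,0,0.0038,0,0,0,0],
  [0.63,0,0.0044,0,0,0,0],
  [0.71,0,0.005,0,0,0,0],
  [0.75,0,0.0053,0,0,0,0],
])

```text
time_s: 7.7
eef_pos: [0.5558, -0.0238, 0.0612]
orientation: [-0.035, 0.612, 0.79, 0.027]
contact_force: [0.0, 0.3, -1.5]
grip_width: 0.0186
gripper_force: 69.9
```

```bash
python3 look.py w4
python3 - <<'E'
from h import *
z=np.load("w4.npz");im=z["im"];P=z["P"];H,S,V=cv2.split(cv2.cvtColor(im,cv2.COLOR_BGR2HSV)); Z=P[...,2]
s=telemetry.sense(); y=np.array([-.2474,.9689])
m=((H<8)|(H>172))&(S>110)&(Z>.03)&(Z<.12); al=(P[m][:,:2]-s["eef_pos"][:2])@y
for a in np.arange(-.01,.045,.01):
    k=abs(al-a)<.0025; print(round(a,3),k.sum(),np.median(Z[m][k]).round(4) if k.any() else "")
print(al.max(), s["eef_pos"])
t0=cam("top"); im,d=optics.read_camera("top"); P=cloud(t0,d); np.savez("top1.npz",im=im,P=P)
cv2.imwrite("pics/top1.png",cv2.resize(im[90:270,180:420],(800,600)))
E
```

```text
t 7.7 dp mm [-0.7  2.1  0.4] drot [ 0.0002  0.     -0.0013] F [ 0.   0.3 -1.5] w 0.0186
-0.01 443 0.0836
0.0 471 0.0844
0.01 524 0.0853
0.02 565 0.0861
0.03 589 0.0871
0.04 94 0.0874
0.03818486199254741 [ 0.55561482 -0.02323119  0.06126136]
```

Run:
```python
from h import *
p,q=load(); h=np.radians(28.4); h0=np.radians(104.35)
plan([(p+[0,0,.06],q),(p+[0,0,.14],down(h0,.006))])
p,q=load(); t=np.array([.651,.198,.2]); mid=(p+t)/2
print("a"); plan([(mid,down((h+h0)/2,.006))])
print("b"); plan([(t,down(h,.006))])
print("c"); plan([([.651,.198,.03],down(h,.006))])
```

```text
[0.0264, 0.0, -0.2988, 0.0, 0.0, 0.0]  mm 60 deg 0
[0.0615, 0.0, -0.6973, -0.0, -0.013, 0.0]  mm 140 deg 5
a
[0.4836, 0.3678, 0.0052, -0.0006, -0.0, 0.1055]  mm 122 deg 38
b
[0.6075, -0.0078, 0.006, -0.0007, -0.0, 0.1055]  mm 122 deg 38
c
[-0.0051, -0.0001, 0.8499, 0.0, -0.0, -0.0]  mm 170 deg 0
```

>>> apply_moves([
  [0.0132,0,-0.08,0,0,0,0],
  [0.02,0,-0.2,0,0,0,0],
  [0.0264,0,-0.2988,0,0,0,0],
  [0.045,0,-0.45,0,-0.006,0,0],
  [0.055,0,-0.6,0,-0.01,0,0],
  [0.0615,0,-0.6973,0,-0.013,0,0],
  [0.0615,0,-0.6973,0,-0.013,0,0],
])

```text
time_s: 8.68
eef_pos: [0.5577, -0.0253, 0.2037]
orientation: [-0.0, 0.613, 0.79, 0.003]
contact_force: [-0.1, 0.4, -1.7]
grip_width: 0.0186
gripper_force: 70.0
```

>>> apply_moves([
  [0.07,0.055,0.001,0,0,0.015,0],
  [0.18,0.14,0.002,0,0,0.04,0],
  [0.3,0.23,0.0035,-0.0003,0,0.065,0],
  [0.4,0.31,0.005,-0.0006,0,0.09,0],
  [0.4836,0.3678,0.0052,-0.0006,0,0.1055,0],
  [0.4836,0.3678,0.0052,-0.0006,0,0.1055,0],
])

```text
time_s: 9.43
eef_pos: [0.6027, 0.0879, 0.1988]
orientation: [-0.003, 0.836, 0.549, 0.001]
contact_force: [-0.2, -1.2, -2.2]
grip_width: 0.0186
gripper_force: 69.8
```

>>> apply_moves([
  [0.09,-0.001,0.001,0,0,0.015,0],
  [0.22,-0.003,0.002,0,0,0.04,0],
  [0.37,-0.005,0.0035,-0.0003,0,0.065,0],
  [0.51,-0.007,0.005,-0.0006,0,0.09,0],
  [0.6075,-0.0078,0.006,-0.0007,0,0.1055,0],
  [0.6075,-0.0078,0.006,-0.0007,0,0.1055,0],
])

```text
time_s: 10.18
eef_pos: [0.6503, 0.1988, 0.199]
orientation: [-0.001, 0.969, 0.247, 0.002]
contact_force: [-0.7, -0.5, -0.9]
grip_width: 0.0188
gripper_force: 69.9
```

>>> apply_moves([
  [0,0,0.12,0,0,0,0],
  [-0.002,0,0.28,0,0,0,0],
  [-0.003,0,0.45,0,0,0,0],
  [-0.004,0,0.6,0,0,0,0],
  [-0.005,0,0.73,0,0,0,0],
  [-0.0051,0,0.81,0,0,0,0],
  [-0.0051,0,0.8499,0,0,0,0],
  [-0.0051,0,0.8499,0,0,0,0],
])

```text
time_s: 11.18
eef_pos: [0.6506, 0.1985, 0.0303]
orientation: [-0.001, 0.969, 0.245, 0.003]
contact_force: [0.5, 0.5, -2.6]
grip_width: 0.0184
gripper_force: 69.9
```

```bash
python3 look.py w5
python3 - <<'E'
from h import *
z=np.load("w5.npz");im=z["im"];P=z["P"];H,S,V=cv2.split(cv2.cvtColor(im,cv2.COLOR_BGR2HSV)); Z=P[...,2]
s=telemetry.sense(); x=Rq(s["orientation"]).apply([1,0,0])[:2]
print("bench",np.median(Z[(Z<.02)&(Z>-.02)]))
m=((H<8)|(H>172))&(S>110)&(Z>.03)&(Z<.08); al=(P[m][:,:2]-s["eef_pos"][:2])@x
k=abs(al)<.036; print(np.polyfit(al[k],Z[m][k],1), "max",al.max())
E
```

```text
t 11.175 dp mm [-0.4  0.5  0.3] drot [-0.     -0.0004 -0.0006] F [ 0.5  0.5 -2.6] w 0.0184
bench 0.0010731558729692864
[0.00682488 0.05317665] max 0.03963998403370675
```

>>> apply_moves([
  [0,0,0.04,0,-0.0005,0,0],
  [0,0,0.07,0,-0.001,0,0],
  [0,0,0.095,0,-0.001,0,0],
  [0,0,0.115,0,-0.001,0,0],
  [0,0,0.128,0,-0.001,0,0],
  [0,0,0.128,0,-0.001,0,0],
])

```text
time_s: 11.98
eef_pos: [0.6508, 0.1991, 0.0046]
orientation: [0.0, 0.969, 0.245, -0.0]
contact_force: [-0.1, 0.1, -1.4]
grip_width: 0.0186
gripper_force: 69.9
```

>>> apply_moves([
  [0,0,0.003,0,0,0,0],
  [0,0,0.003,0,0,0,0],
])

```text
time_s: 12.22
eef_pos: [0.6509, 0.1991, 0.0043]
orientation: [0.0, 0.969, 0.245, 0.0]
contact_force: [-0.1, -0.5, -0.8]
grip_width: 0.0185
gripper_force: 69.9
```

>>> apply_moves([
  [0,0,0.003,0,0,0,0],
  [0,0,0.003,0,0,0,0],
])

```text
time_s: 12.48
eef_pos: [0.651, 0.1991, 0.0041]
orientation: [0.0, 0.969, 0.245, 0.0]
contact_force: [-1.2, -0.2, 2.2]
grip_width: 0.0188
gripper_force: 70.4
```

>>> apply_moves([
  [0,0,0,0,0,0,30],
  [0,0,0,0,0,0,50],
  [0,0,0,0,0,0,50],
  [0,0,0,0,0,0,50],
])

```text
time_s: 12.98
eef_pos: [0.6508, 0.1991, 0.0035]
orientation: [0.0, 0.969, 0.245, -0.0]
contact_force: [-0.6, 0.4, 0.4]
grip_width: 0.0499
gripper_force: 0.0
```

>>> apply_moves([
  [0,0,-0.2,0,0,0,50],
  [0,0,-0.5,0,0,0,50],
  [-0.2,0,-0.75,0,0,0,50],
  [-0.4,0,-0.8,0,0,0,50],
  [-0.4,0,-0.8,0,0,0,50],
  [-0.4,0,-0.8,0,0,0,50],
])

```text
time_s: 13.72
eef_pos: [0.5808, 0.1611, 0.1634]
orientation: [-0.0, 0.969, 0.245, 0.0]
contact_force: [0.3, 0.0, -1.0]
grip_width: 0.0501
gripper_force: 0.0
```

```bash
python3 - <<'E'
from h import *
p,q=load(); q=q*R.from_rotvec([0,-.001*2*np.pi,0]); p=p+q.apply([0,0,.0256+.0012]); p=p+q.apply([-.08,0,-.16])
json.dump({"p":p.tolist(),"q":q.as_quat().tolist()},open("cmd.json","w"))
E
python3 look.py w6
python3 - <<'E'
from h import *
z=np.load("w6.npz");im=z["im"];P=z["P"];H,S,V=cv2.split(cv2.cvtColor(im,cv2.COLOR_BGR2HSV)); Z=P[...,2]
p,q=load(); s=telemetry.sense(); x=q.apply([1,0,0])[:2]; y=q.apply([0,1,0])[:2]
print("bench",np.median(Z[(Z<.01)&(Z>-.01)]), p)
m=(Z>.022)&(Z<.032); m=cv2.morphologyEx(m.astype(np.uint8),cv2.MORPH_OPEN,np.ones((3,3))); n,lab,st,ce=cv2.connectedComponentsWithStats(m)
for i in range(1,n):
    if st[i,4]<200: continue
    d=P[lab==i][:,:2]-s["eef_pos"][:2]; c,sz,a=cv2.minAreaRect((d*1000).astype(np.float32))
    print(st[i],"x",np.percentile(d@x,[0.5,99.5]).round(4),"y",np.percentile(d@y,[.5,50,99.5]).round(4),np.round(c,1),np.round(sz,1),a,np.median(P[lab==i][:,2]))
E
```

```text
t 13.725 dp mm [0.1 1.1 0.2] drot [-0.0001  0.0007 -0.0002] F [ 0.3  0.  -1. ] w 0.0501
bench 0.0010885103464733925 [0.58065089 0.15999116 0.16322859]
[ 48  35  21 105 648] x [0.0381 0.1237] y [-0.1692 -0.1679 -0.1665] [ -8.5 186.2] [86.8  3.2] 28.840553283691406 0.02711117640709232
[ 243   39   24  239 5282] x [-0.0977  0.1187] y [-0.0094  0.0002  0.0103] [9.  4.4] [218.9  20.1] 28.359233856201172 0.027030203588603557
[ 426   39   86   93 2695] x [0.0462 0.1213] y [0.1499 0.1869 0.2248] [ 162.3 -125. ] [76.7 75.5] 41.04710006713867 0.025085854987431988
[ 10  43  22  98 755] x [0.0379 0.1175] y [-0.2031 -0.2018 -0.1927] [-27.1 214.7] [80.8 12.7] 21.417282104492188 0.02722191301178667
[ 39 215  27  78 567] x [-0.1156 -0.0348] y [-0.2058 -0.2011 -0.1942] [-162.   141.2] [81.8  8.7] 33.583194732666016 0.02718248310686372
[ 73 215  17  61 356] x [-0.0974 -0.0343] y [-0.1727 -0.1668 -0.1659] [-138.   115.2] [65.3  7.4] 33.597537994384766 0.027138020883416047
[474 237  38  79 821] x [-0.1427 -0.0596] y [0.2348 0.2463 0.2583] [  29.8 -269.1] [87.8 14.7] 14.880484580993652 0.0281386110301049
[346 248  21  19 219] x [-0.0846 -0.0686] y [0.0911 0.0993 0.1093] [ -19.6 -124.7] [12.9 21.7] 12.635704040527344 0.029118409672055645
```

View pics/w6.png

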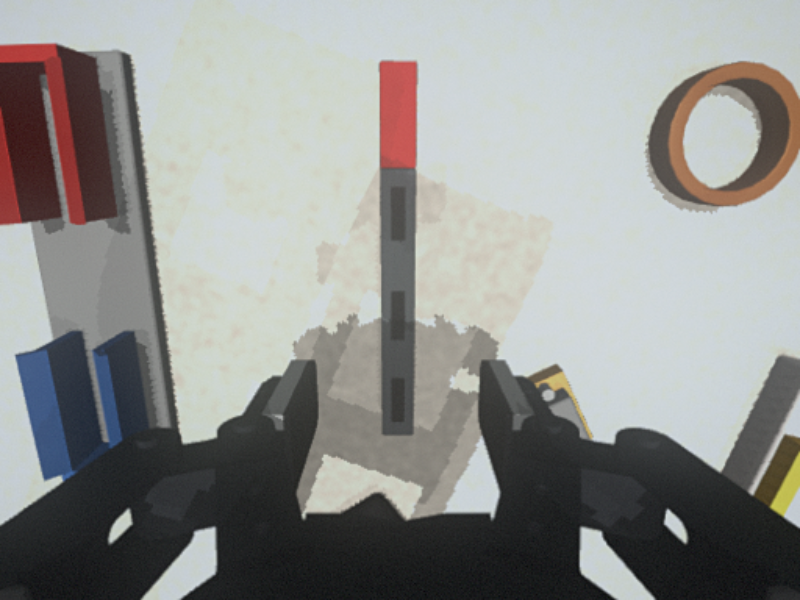

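The bar lies flat and released on the bench, from (398,62) to (398,435), red end up. Its middle is 11 mm ahead of the TCP.

>>> apply_moves([
  [0.055,-0.002,0.25,0,0,0,50],
  [0.055,-0.002,0.5,0,0,0,50],
  [0.055,-0.002,0.65,0,0,0,50],
  [0.055,-0.002,0.74,0,0,0,50],
  [0.055,-0.002,0.791,0,0,0,50],
  [0.055,-0.002,0.791,0,0,0,50],
  [0.055,-0.002,0.791,0,0,0,0],
  [0.055,-0.002,0.791,0,0,0,0],
  [0.055,-0.002,0.791,0,0,0,0],
  [0.055,-0.002,0.791,0,0,0,0],
])

```text
time_s: 15.02
eef_pos: [0.5914, 0.1668, 0.0072]
orientation: [0.0, 0.969, 0.245, 0.002]
contact_force: [-0.1, -0.5, 5.3]
grip_width: 0.0184
gripper_force: 71.2
```

Run:
```python
from h import *
p,q=load(); p=p+q.apply([.011,-.0004,.1582]); json.dump({"p":p.tolist(),"q":q.as_quat().tolist()},open("cmd.json","w")); err()
h=np.radians(28.4); plan([(p+[0,0,.145],down(h))])
print("to cradle"); plan([([.493,.329,.15],down(h))])
```

```text
t 15.025 dp mm [1.3 1.3 2.2] drot [-0.0011  0.0032 -0.0004] F [-0.1 -0.5  5.3] w 0.0184
[-0.0002, 0.0, -0.725, 0.0, 0.0, -0.0]  mm 145 deg 0
to cradle
[-0.0386, -0.9498, 0.0001, 0.0, 0.0, -0.0]  mm 190 deg 0
```

>>> apply_moves([
  [0,0,-0.06,0,0,0,0],
  [0,0,-0.2,0,0,0,0],
  [0,0,-0.38,0,0,0,0],
  [0,0,-0.55,0,0,0,0],
  [0,0,-0.68,0,0,0,0],
  [0,0,-0.725,0,0,0,0],
  [0,0,-0.725,0,0,0,0],
])

```text
time_s: 15.9
eef_pos: [0.5897, 0.1666, 0.1504]
orientation: [0.0, 0.969, 0.245, -0.0]
contact_force: [0.3, -0.3, -1.9]
grip_width: 0.0182
gripper_force: 70.3
```

>>> apply_moves([
  [-0.004,-0.08,0,0,0,0,0],
  [-0.01,-0.22,0,0,0,0,0],
  [-0.018,-0.42,0,0,0,0,0],
  [-0.026,-0.62,0,0,0,0,0],
  [-0.033,-0.81,0,0,0,0,0],
  [-0.037,-0.91,0,0,0,0,0],
  [-0.0386,-0.9498,0,0,0,0,0],
  [-0.0386,-0.9498,0,0,0,0,0],
])

```text
time_s: 16.9
eef_pos: [0.4927, 0.3298, 0.1499]
orientation: [0.0, 0.969, 0.246, -0.0]
contact_force: [0.2, -0.4, -2.8]
grip_width: 0.0185
gripper_force: 70.3
```

```bash
python3 look.py w7
python3 - <<'E'
from h import *
z=np.load("w7.npz");im=z["im"];P=z["P"];H,S,V=cv2.split(cv2.cvtColor(im,cv2.COLOR_BGR2HSV)); Z=P[...,2]
p,q=load(); s=telemetry.sense(); x=q.apply([1,0,0])[:2]; y=q.apply([0,1,0])[:2]; D=P[...,:2]-p[:2]-( (s["eef_pos"]-p)[:2]); X=D@x;Y=D@y
print("bench",np.median(Z[(Z<.008)&(Z>-.008)]))
bar=(Z>.13)&(Z<.19)&(abs(Y)<.02)&(X>.02)
red=((H<8)|(H>172))&(S>110)
for lo in np.arange(.03,.11,.02):
    k=bar&(X>lo)&(X<lo+.02); print("bar",round(lo+.01,2),k.sum(),np.percentile(Y[k],[2,98]).round(4),np.median(Z[k]).round(4)) if k.sum()>20 else None
print("bar end",np.percentile(X[bar],99.5))
w=red&(Z>.04)&(Z<.065)
for lo in np.arange(.03,.13,.02):
    k=w&(X>lo)&(X<lo+.02)&(Y<0); k2=w&(X>lo)&(X<lo+.02)&(Y>0); print("wall",round(lo+.01,2),[np.percentile(Y[a],[1,99]).round(4) for a in (k,k2) if a.sum()>10])
print("red X",np.percentile(X[w],[.5,99.5]))
g=(Z>.008)&(Z<.018)
for lo in np.arange(-.04,.15,.02):
    k=g&(X>lo)&(X<lo+.02)&(abs(Y)<.06); print("base",round(lo+.01,2),np.percentile(Y[k],[1,99]).round(4) if k.sum()>20 else "")
print("baseX",np.percentile(X[g&(abs(Y)<.03)],[.5,99.5]))
E
```

```text
t 16.9 dp mm [-0.3  0.8 -0.1] drot [-0.0005 -0.0006 -0.0007] F [ 0.2 -0.4 -2.8] w 0.0185
bench 0.001046525141067678
bar 0.04 2427 [-0.01   0.009] 0.1697
bar 0.06 2726 [-0.01   0.009] 0.1695
bar 0.08 3057 [-0.0101  0.0091] 0.1695
bar 0.1 2060 [-0.0102  0.009 ] 0.1694
bar end 0.10190743902472824
wall 0.04 [array([-0.0248, -0.0193]), array([0.0192, 0.0274])]
wall 0.06 [array([-0.025 , -0.0197]), array([0.0194, 0.0275])]
wall 0.08 [array([-0.0252, -0.0194]), array([0.0194, 0.0273])]
wall 0.1 [array([-0.0249, -0.0197]), array([0.0194, 0.0271])]
wall 0.12 [array([-0.025 , -0.0195]), array([0.0198, 0.0273])]
red X [0.03578192 0.11920229]
base -0.03 [-0.0326  0.0365]
base -0.01 [-0.0329  0.0366]
base 0.01 [-0.0331  0.0362]
base 0.03 [-0.0329  0.0364]
base 0.05 [-0.0333  0.0367]
base 0.07 [-0.0335  0.0366]
base 0.09 [-0.0336  0.0365]
base 0.11 [-0.0339  0.0363]
base 0.13 [-0.0336  0.0357]
base 0.15 
baseX [-0.0455915   0.12646483]
```

View pics/w7.png

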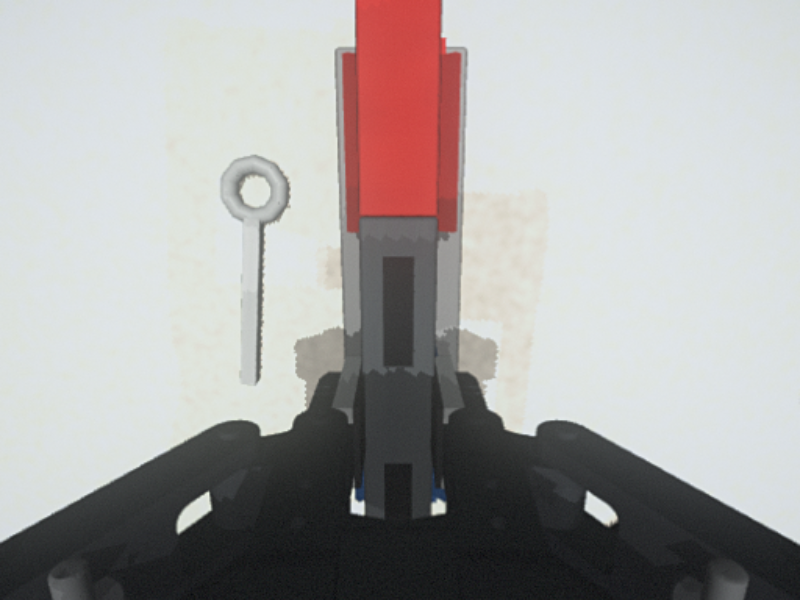

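The bar is held over the cradle, with its red end over the red slot (400,140) and the eye bolt at left (252,280). I'll shift about 1.8 mm across and lower it.

>>> apply_moves([
  [-0.004,0.009,0.06,0,0,0,0],
  [-0.004,0.009,0.17,0,0,0,0],
  [-0.004,0.009,0.28,0,0,0,0],
  [-0.004,0.009,0.37,0,0,0,0],
  [-0.004,0.009,0.44,0,0,0,0],
  [-0.004,0.009,0.5,0,0,0,0],
  [-0.004,0.009,0.55,0,0,0,0],
  [-0.004,0.009,0.6,0,0,0,0],
  [-0.004,0.009,0.635,0,0,0,0],
  [-0.004,0.009,0.635,0,0,0,0],
])

```text
time_s: 18.2
eef_pos: [0.4924, 0.3279, 0.0227]
orientation: [0.0, 0.969, 0.245, -0.001]
contact_force: [-0.3, 1.0, -1.4]
grip_width: 0.0187
gripper_force: 70.3
```

>>> apply_moves([
  [0,0,0.005,0,0,0,0],
  [0,0,0.01,0,0,0,0],
  [0,0,0.01,0,0,0,0],
])

```text
time_s: 18.58
eef_pos: [0.493, 0.3281, 0.0216]
orientation: [-0.0, 0.969, 0.245, 0.0]
contact_force: [0.6, 0.1, -3.0]
grip_width: 0.0181
gripper_force: 70.3
```

>>> apply_moves([
  [0,0,0.005,0,0,0,0],
  [0,0,0.0075,0,0,0,0],
  [0,0,0.0075,0,0,0,0],
])

```text
time_s: 18.95
eef_pos: [0.4928, 0.328, 0.0197]
orientation: [0.0, 0.969, 0.245, -0.0]
contact_force: [-0.0, 0.3, -2.2]
grip_width: 0.0183
gripper_force: 70.3
```

>>> apply_moves([
  [0,0,0.003,0,0,0,0],
  [0,0,0.003,0,0,0,0],
])

```text
time_s: 19.2
eef_pos: [0.4929, 0.328, 0.0193]
orientation: [0.0, 0.969, 0.245, -0.0]
contact_force: [-0.7, -0.5, -1.3]
grip_width: 0.0186
gripper_force: 70.4
```

>>> apply_moves([
  [0,0,0.003,0,0,0,0],
  [0,0,0.006,0,0,0,0],
  [0,0,0.006,0,0,0,0],
])

```text
time_s: 19.58
eef_pos: [0.493, 0.3281, 0.0192]
orientation: [0.0, 0.969, 0.245, -0.0]
contact_force: [-3.6, -1.0, 6.1]
grip_width: 0.0186
gripper_force: 71.4
```

Contact at 6 N with the bar seated. Next I release and withdraw.

>>> apply_moves([
  [0,0,-0.002,0,0,0,30],
  [0,0,-0.002,0,0,0,48],
  [0,0,-0.002,0,0,0,48],
  [0,0,-0.002,0,0,0,48],
])

```text
time_s: 20.08
eef_pos: [0.4928, 0.328, 0.0183]
orientation: [0.0, 0.969, 0.245, -0.0]
contact_force: [0.4, 0.5, 0.5]
grip_width: 0.048
gripper_force: 0.0
```

>>> apply_moves([
  [0,0,-0.15,0,0,0,48],
  [0,0,-0.4,0,0,0,48],
  [0,0,-0.7,0,0,0,48],
  [-0.3,0,-0.8,0,0,0,48],
  [-0.45,0,-0.8,0,0,0,48],
  [-0.45,0,-0.8,0,0,0,48],
  [-0.45,0,-0.8,0,0,0,48],
])

```text
time_s: 20.95
eef_pos: [0.4144, 0.2855, 0.1786]
orientation: [-0.0, 0.969, 0.245, 0.0]
contact_force: [0.3, -0.6, -0.2]
grip_width: 0.0485
gripper_force: 0.0
```

```bash
python3 look.py w8
python3 - <<'E'
from h import *
z=np.load("w8.npz");im=z["im"];P=z["P"];H,S,V=cv2.split(cv2.cvtColor(im,cv2.COLOR_BGR2HSV)); Z=P[...,2]
s=telemetry.sense(); q=Rq(s["orientation"]); x=q.apply([1,0,0])[:2]; y=q.apply([0,1,0])[:2]; D=P[...,:2]-s["eef_pos"][:2]; X=D@x;Y=D@y
print("bench",np.median(Z[(Z<.008)&(Z>-.008)]))
b=(Z>.034)&(Z<.043)&(abs(Y)<.014); c,sz,a=cv2.minAreaRect((P[b][:,:2]*1000).astype(np.float32)); print("bar",b.sum(),np.round(c,1),np.round(sz,1),round(a,2))
A=np.c_[X[b],Y[b],np.ones(b.sum())]; print("plane",np.linalg.lstsq(A,Z[b],rcond=None)[0].round(4),"X",np.percentile(X[b],[.3,99.7]),"Y",np.percentile(Y[b],[1,99]))
g=(Z>.008)&(Z<.018)&(abs(Y)<.06); c,sz,a=cv2.minAreaRect((P[g][:,:2]*1000).astype(np.float32)); print("base",np.round(c,1),np.round(sz,1),round(a,2),"X",np.percentile(X[g],[.3,99.7]),"Y",np.percentile(Y[g],[1,99]))
E
```

```text
t 20.95 dp mm [-78.6 -43.5  28.6] drot [-0.      0.0012 -0.0003] F [ 0.3 -0.6 -0.2] w 0.0485
bench 0.001059203390668062
bar 4806 [468.5 314.7] [177.5  27.3] 28.18
plane [-0.0006  0.0023  0.0391] X [-0.02730757  0.14931626] Y [-0.01263862  0.01023729]
base [467.5 313.2] [195.8  70.6] 28.74 X [-0.03570754  0.15687196] Y [-0.03410188  0.03543177]
```

View pics/w8.png

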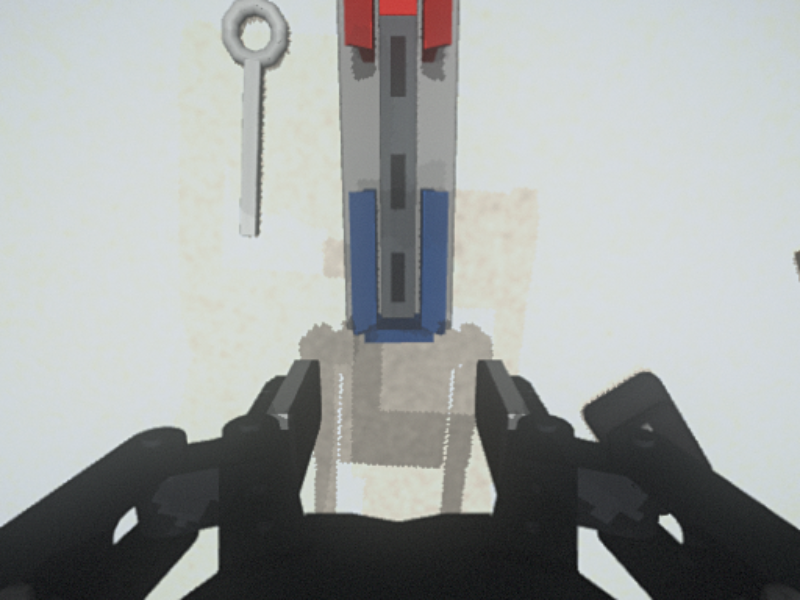

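The bar lies in the cradle at seated height: its tail is at (398,318), inside the blue slot, and the red part is in the red slot at the top. One numeric check of the end position is left.

Run:
```python
from h import *
z=np.load("w8.npz");im=z["im"];P=z["P"];H,S,V=cv2.split(cv2.cvtColor(im,cv2.COLOR_BGR2HSV)); Z=P[...,2]
s=telemetry.sense(); q=Rq(s["orientation"]); x=q.apply([1,0,0])[:2]; y=q.apply([0,1,0])[:2]; D=P[...,:2]-s["eef_pos"][:2]; X=D@x;Y=D@y
g=(S<70)&(Z>.034)&(Z<.043)&(abs(Y)<.007); print("tail X",np.percentile(X[g],.5))
r=((H<8)|(H>172))&(S>110)&(Z>.035)&(Z<.043)&(abs(Y)<.006); print("grey/red boundary X",np.percentile(X[r],1))
b=(H>100)&(H<125)&(S>110)&(Z>.043); print("blue X",np.percentile(X[b],[.5,99.5]))
k=(S<70)&(Z>.034)&(Z<.043)&(abs(Y)<.014)&(X>.055)&(X<.12); k2=(Z>.008)&(Z<.018)&(abs(Y)<.05)&(X>.055)&(X<.12)
print("barY",np.percentile(Y[k],[1,99]),"baseY",np.percentile(Y[k2],[1,99]))
```

```text
tail X -0.027149027867046652
grey/red boundary X 0.14268020020158048
blue X [-0.03441737  0.05185247]
barY [-0.00953934  0.01018931] baseY [-0.03386309  0.0351101 ]
```

```bash
python3 -c "
from h import *
print(job.job_done())"
```

```text
the job is handed in; nothing more can be done
None
```

The bar was drawn out over the lip, laid flat on the bench, re-gripped by its middle and lowered into the cradle. It reads at seated height, red end at the red end, and is let go; I handed the job in at about 21 s, and the hand-in returned no verdict.

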